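Feel for the open slot of a pressing frame

ROBOT

A 7-joint arm with a two-finger parallel gripper is mounted at the origin on the work surface; the furniture and walls round the work are solid. World frame = base frame: x ahead of the robot, y to its left, z up, the work surface at z = 0. Lengths are in m, angles in degrees, forces in N, time in s.
With the tool pointing down it reaches from about 0.4 to 0.925 m from the base axis. Payload 5.6 kg.
Tool frame: the origin (TCP) lies on the centre line of the jaws, within the pads' length; the fingertips stand 14 mm ahead of it and the grasp point (between the pads) lies 5 mm behind it (ctrl.tips_ahead is the distance from the TCP to the fingertips, in m); z points along the fingers, y is the line along which they close (so a half turn about z gives the same grasp; the last joint's range is limited). The gripper opens to 85 mm and grips with 20 to 120 N. Pads are 22 mm wide; open, the fingers measure 114 mm over their backs; the gripper's body (76 mm by 85 mm) begins 54 mm behind the grasp point. The pads swing forward as they close: fully open they stand 13 mm farther back than shut.
Start: joints at [-65.718, 26.786, -0.665, 91.828, 0.344, 61.387, -3.226], TCP at [0.293, 0.58, 0.213] pointing down, gripper open.
Joint ranges: [-144.91, 144.91], [-17.63, 115.5], [-89.93, 88.59], [15.96, 139.68], [-74.01, 254.01], [8.47, 105.57], [-167.45, 167.45]. Speed limits (degrees/s): [147.25, 147.25, 180, 180, 180, 180, 180].

INTERFACE

Orientations are given as a 3x3 rotation matrix whose columns are the frame's x, y, z axes.
In Python, from rig import ctrl gives the robot as it stands.
- The arm moves only by the tool step_arm, never from a script. Its argument "deltas" is a list of rows, each a list of 6 numbers: the shift along the world's x, y, z normalised to -1 to 1, where 1 is 100 mm, then the turn, a rotation vector about the world's x, y, z normalised to -1 to 1, where 1 is 1.5 rad. In form: [[dx, dy, dz, wx, wy, wz], ...]. A call has 1 to 8 rows; each row is the pose to reach, as a shift and turn from the pose commanded when the call began; what a row does not reach only later rows make up. A row lasts 1/8 s, in which the tool goes at most 62.5 mm and 10.7 degrees, less where a joint would pass 70% of its speed; a pose out of reach is approached as far as the arm can. A call with a number of a shift or a turn outside -1 to 1 is refused whole. A call with a gripper value outside its range is refused whole. "jaw" is the opening, from -1 (shut) to 1 (fully open), so that 0 is half open, set as the call begins (left out, the last holds). The fingers move at their own pace and stop on an object; "force" is the grip in N (left out, the last holds). Time passes only in rows, so rows that repeat a pose let the fingers close. It gives the time, the measured TCP pose, the force, the opening and the grip force at its end, in the units of the state.
- ctrl.state(): the state, without advancing time (a new reading comes with each control period).
- ctrl.get_image(name): name is "scene" or "top" or "wrist"; returns the picture (384x512x3 uint8, red, green, blue); there is no depth.
- ctrl.calibration(name): a dict with "mtx" (3x3 intrinsics, pixels), "R" (3x3) and "t" (3): a world point X has camera coordinates R X + t; the wrist camera has in their place "T_tool_cam" (4x4, takes a point from camera to tool coordinates, whose origin is the TCP and whose axes are the flange's). Camera axes: x right, y down, z forward; pixel columns grow to the right and rows downward; lengths in m; the calibration is good to about 2 mm. The wrist camera is an equidistant fisheye: a pixel r from the principal point sees the ray r / f radians off the axis. A picture is of the moment at which its call begins: read the wrist's pose just before it. calibration takes no time and is no camera call.
- ctrl.job_done(): hands the job in; it is judged then, once.
The state is a dict: "t": time; "q": joint angles; "dq": joint speeds; "effort": joint torques, N m; "ee_pos": TCP position; "orientation": TCP orientation; "ft_force": force on the tool from outside, world axes, zero at the start; "torque": the same for the moment, N m; "grip_width": opening from 0.0 (shut) to 1.0 (fully open); "finger_force": force on a finger pad.
Only numpy, scipy, OpenCV 4.12 (cv2) and the standard library are available. Lean on these libraries where they do the work, as an engineer would, in place of code of your own. Each camera call takes 0.05 s, during which the arm holds its last target. There are 200 camera calls.

TASK

The feeler with the wooden grip is to stay in the small wooden pressing frame to keep an air gap open, but only one of the frame's three front slots is free all the way through and you cannot see which. Try its blade flat in the slots, feeling gently whether it slides through or jams, never forcing it (stay under about 20 N), and leave it in the one that takes it, pushed fully home until the wooden grip meets the frame. Let go of it there, and do not disturb the weight, the jar and the loupe that stand around.

Things in the scene. Friction and masses are not known exactly. Their poses are not given: they have to be found in the camera images.
- feeler_grip (a point): feeler lying flat on the table: flat-sided dark wooden grip with a stiff steel blade, 198 mm long, about 100 g. This point lies on the middle line of the grip, half-way up (9 mm above the table), 46 mm behind the grip's front end. x points along the tool from grip to blade, y across, z up. The grip is 100 mm long (54 mm behind to 46 mm ahead), 18 mm wide, 18 mm high.
- feeler_tip (a point): middle of the end of the feeler's blade, 144 mm ahead of the grip point and at the same height; same axes. The blade is 98 mm long from the grip's front end, 18 mm wide, 5 mm thick, its middle 9 mm above the underside of the grip. The grip does not pass into a slot, so the tip is 98 mm inside when fully home.
- press_frame: wooden pressing frame, fixed, 110 mm deep, 200 wide, 72 high, with a beam across its top to 97 mm; origin: centre of its underside, x away from the slotted front. In every slot a sprung pad 14 to 34 mm in presses on the blade from above with about 3 N: its drag is no jam. Two of the three slots, others in each run, are blocked deeper in by hidden stops; just one is free.
- slot_1 (a point): Mouth centre of the left slot seen from the robot, in the frame's front face, 40 mm above the table; x points into the slot, y along the face to the left, z up. The slots lie 55 mm apart. Mouth 26 mm wide, 8 mm high; 110 mm deep, open at the back. If blocked, a stop meets the blade tip 42 mm inside; it gives about 1.4 mm per newton up to 25 mm, then is solid.
- slot_2 (a point): Mouth centre of the middle slot seen from the robot, in the frame's front face, 40 mm above the table; x points into the slot, y along the face to the left, z up. The slots lie 55 mm apart. Mouth 26 mm wide, 8 mm high; 110 mm deep, open at the back. If blocked, a stop meets the blade tip 42 or 58 mm inside; it gives about 1.4 mm per newton up to 25 mm, then is solid.
- slot_3 (a point): Mouth centre of the right slot seen from the robot, in the frame's front face, 40 mm above the table; x points into the slot, y along the face to the left, z up. The slots lie 55 mm apart. Mouth 26 mm wide, 8 mm high; 110 mm deep, open at the back. If blocked, a stop meets the blade tip 42 or 58 mm inside; it gives about 1.4 mm per newton up to 25 mm, then is solid.
- weight_0_mid (a point): cloth-covered grey lead weight, a bystander, 100 x 46 x 27 mm, centre of it
- paste_jar_1_mid (a point): white paste jar with a black lid, a bystander, 49 mm across, 60 mm high, centre of it
- loupe_mid (a point): black loupe, a bystander, 43 mm across, 38 mm high, centre of it
Not all that is in view belongs to the job. There is more than one size of the press_frame; the one meant has the size given above.

How it is judged (in metres and radians):
On the way:
1. the blade has been started into one of the slots (tip at least 15 mm inside) (((x of feeler_tip in the frame of slot_1 above 0.015 m and y of feeler_tip in the frame of slot_1 between -0.014 and 0.014 m and z of feeler_tip in the frame of slot_1 between -0.006 and 0.006 m and angle between the x axis of feeler_tip and the x axis of slot_1, either way round below 0.2 rad) or (x of feeler_tip in the frame of slot_2 above 0.015 m and y of feeler_tip in the frame of slot_2 between -0.014 and 0.014 m and z of feeler_tip in the frame of slot_2 between -0.006 and 0.006 m and angle between the x axis of feeler_tip and the x axis of slot_2, either way round below 0.2 rad) or (x of feeler_tip in the frame of slot_3 above 0.015 m and y of feeler_tip in the frame of slot_3 between -0.014 and 0.014 m and z of feeler_tip in the frame of slot_3 between -0.006 and 0.006 m and angle between the x axis of feeler_tip and the x axis of slot_3, either way round below 0.2 rad))), for 0.1 s.
At the end, for the whole second after the job is handed in: the feeler's blade is fully home in one of the slots (tip at least 94 mm inside, so the grip is within 4 mm of the front face), at rest (under 20 mm/s) and released (((x of feeler_tip in the frame of slot_1 above 0.094 m and y of feeler_tip in the frame of slot_1 between -0.014 and 0.014 m and z of feeler_tip in the frame of slot_1 between -0.006 and 0.006 m and angle between the x axis of feeler_tip and the x axis of slot_1, either way round below 0.2 rad) or (x of feeler_tip in the frame of slot_2 above 0.094 m and y of feeler_tip in the frame of slot_2 between -0.014 and 0.014 m and z of feeler_tip in the frame of slot_2 between -0.006 and 0.006 m and angle between the x axis of feeler_tip and the x axis of slot_2, either way round below 0.2 rad) or (x of feeler_tip in the frame of slot_3 above 0.094 m and y of feeler_tip in the frame of slot_3 between -0.014 and 0.014 m and z of feeler_tip in the frame of slot_3 between -0.006 and 0.006 m and angle between the x axis of feeler_tip and the x axis of slot_3, either way round below 0.2 rad)) and linear speed of feeler below 0.02 m/s and contact force between the fingers and feeler below 0.1 N); the robot touches nothing.
It fails at once if the feeler is forced: more than 20 N between it and the frame or its stops (contact force between feeler and press_frame above 20 N).
It fails at once if the arm or gripper presses on the frame with more than 20 N (contact force between any of the arm, the fingers and press_frame above 20 N).
It fails at once if the lead weight is moved by more than 20 mm (distance of weight_0_mid from where it was at the start of the episode above 0.02 m).
It fails at once if the paste jar is moved by more than 20 mm (distance of paste_jar_1_mid from where it was at the start of the episode above 0.02 m).
It fails at once if the loupe is moved by more than 20 mm (distance of loupe_mid from where it was at the start of the episode above 0.02 m).
It also fails if it takes over 61 s, if anything falls off the work surface, if the arm or the gripper's body presses on something with over 40 N, if the wrist force passes 120 N, or if a joint passes its speed limit or range.

## Working session

There is one attempt and no reset: what is moved stays moved. The work goes in short steps, Python scripts to look and compute and a tool call to move; the robot and the scene stay as the last step left them, time stands still between calls to the robot, and variables do not carry over. Pictures are saved under pics/ and viewed, at most 10 in all, crops included, and the job is handed in when it is done.

Besides the shell and the picture viewer there is one more tool, called after "Call:" as a command line: name --pt "numbers of a row" for each row, then --argument value for the rest. step_arm: Moves the arm, as the interface text tells. Scaled input: -1 to 1 covers 100 mm each way for a shift and 1.5 rad each way for a turn. Its arguments: {"type":"object","properties":{"deltas":{"type":"array","items":{"type":"array","items":{"type":"number","minimum":-1,"maximum":1}}},"jaw":{"type":"number"},"force":{"type":"number"}},"required":["deltas"]}

```bash
mkdir -p pics; ls
python3 - <<'E'
from rig import ctrl
import cv2, numpy as np
s=ctrl.state(); print(s['t'],s['ee_pos'],s['orientation'],s['grip_width'],ctrl.tips_ahead)
for n in ['scene','top','wrist']:
    im=ctrl.get_image(n)[:,:,::-1]; cv2.imwrite(f'pics/{n}0.png',im)
    c=ctrl.calibration(n); print(n,{k:np.round(v,3).tolist() for k,v in c.items()})
a=cv2.imread('pics/scene0.png');b=cv2.imread('pics/top0.png')
cv2.imwrite('pics/s.png',cv2.resize(a,(800,600)));cv2.imwrite('pics/t.png',cv2.resize(b,(800,600)))
E
```

```text
pics
0.0 [0.29229203 0.57988506 0.21222516] [[-8.92979196e-01  4.50097342e-01 -7.33798998e-04]
 [ 4.50097930e-01  8.92977645e-01 -1.66696151e-03]
 [-9.50288424e-05 -1.81884336e-03 -9.99998341e-01]] 1.005694154895677 0.014
scene {'mtx': [[429.084, 0.0, 258.275], [0.0, 429.084, 198.417], [0.0, 0.0, 1.0]], 'R': [[0.696, -0.718, 0.02], [-0.477, -0.483, -0.734], [0.537, 0.501, -0.679]], 't': [-0.34, 0.303, 1.137]}
top {'mtx': [[473.496, 0.0, 259.699], [0.0, 473.496, 197.419], [0.0, 0.0, 1.0]], 'R': [[-0.005, -1.0, 0.013], [-0.997, 0.004, -0.076], [0.076, -0.013, -0.997]], 't': [0.037, 0.555, 1.267]}
wrist {'mtx': [[297.319, 0.0, 257.337], [0.0, 297.319, 193.88], [0.0, 0.0, 1.0]], 'T_tool_cam': [[-0.0, -0.96, -0.279, 0.071], [1.0, -0.0, -0.001, -0.0], [0.0, -0.279, 0.96, -0.162], [0.0, 0.0, 0.0, 1.0]]}
```

View pics/s.png

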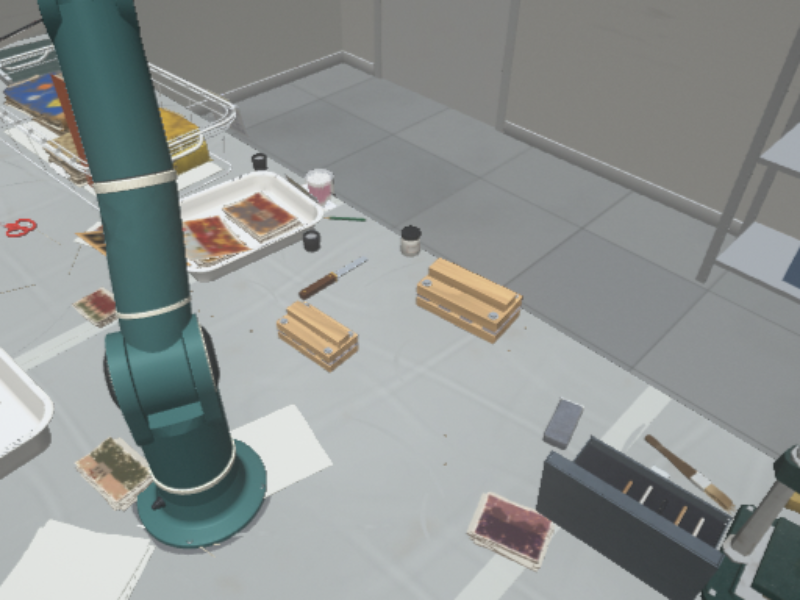

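View pics/t.png

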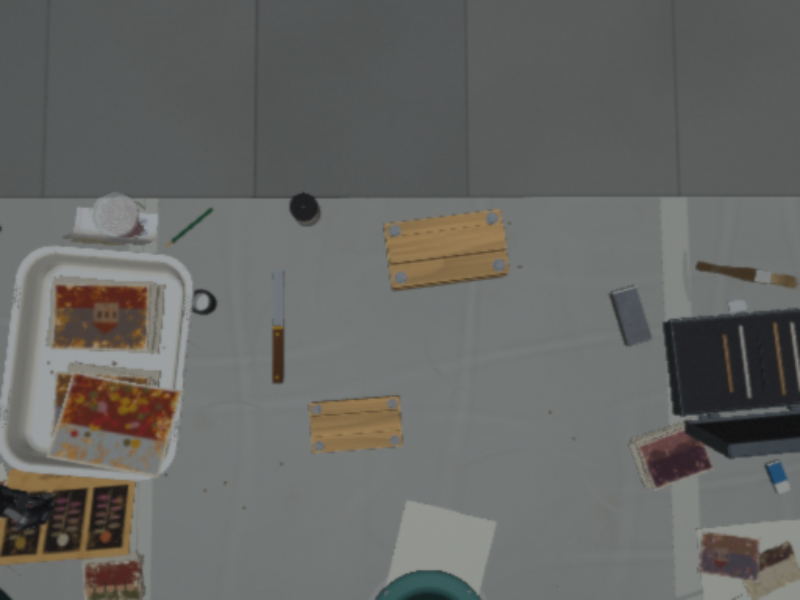

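The top view (800 px) shows two candidates for the frame: the large one at (447,249), about 200 mm wide, and the small one at (355,424), about 160 mm wide. I take the large one. Candidates for the feeler are the wood and steel tool at (278,327) and the brush at (745,272). I take (278,327). Next is a close crop.

```bash
python3 - <<'E'
import cv2
b=cv2.imread('pics/top0.png')
cv2.imwrite('pics/tc.png',cv2.resize(b[125:255,165:335],None,fx=4.6,fy=4.6,interpolation=cv2.INTER_CUBIC))
E
cat > h.py <<'E'
import numpy as np, cv2
from rig import ctrl
def ray(n,uv,z):
    c=ctrl.calibration(n);R=np.array(c['R']);t=np.array(c['t'])
    o=-R.T@t;d=R.T@np.linalg.inv(c['mtx'])@[uv[0],uv[1],1.]
    return o+d*(z-o[2])/d[2]
def proj(n,X):
    c=ctrl.calibration(n);p=np.array(c['mtx'])@(np.array(c['R'])@X+np.array(c['t']));return p[:2]/p[2]
def wray(uv,z,pos,R):
    c=ctrl.calibration('wrist');K=c['mtx'];T=np.array(c['T_tool_cam'])
    a=np.array([uv[0]-K[0][2],uv[1]-K[1][2]]);r=np.hypot(*a);th=r/K[0][0]
    d=np.r_[np.sin(th)*a/max(r,1e-9),np.cos(th)]
    o=np.array(pos)+R@T[:3,3];d=R@T[:3,:3]@d
    return o+d*(z-o[2])/d[2]
E
```

```text
(no output)
```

View pics/tc.png

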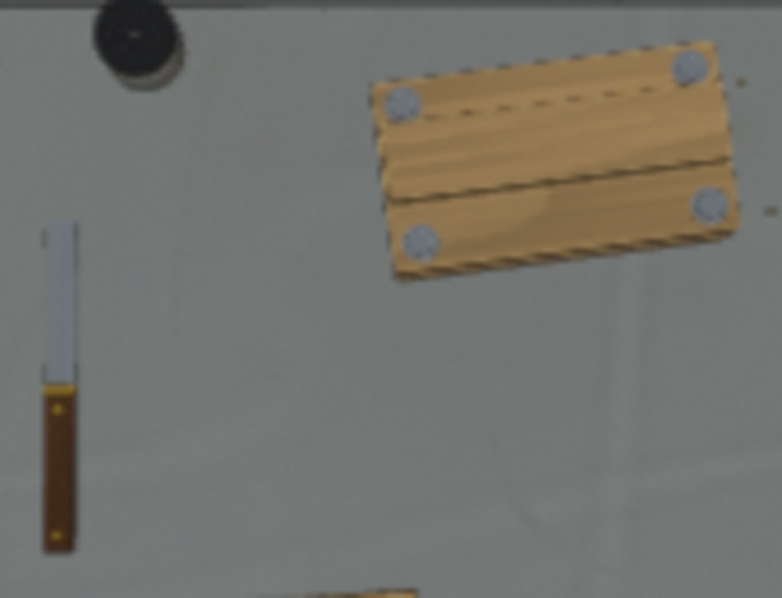

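Run:
```python
from h import *
f=lambda u,v:(u/4.6+165-.4,v/4.6+125-.4)
P={k:ray('top',f(*uv),z) for k,uv,z in [('fl',(396,272),.072),('fr',(736,232),.072),('bl',(372,85),.072),('br',(715,42),.072),('tip',(60,222),.0115),('junc',(59,385),.018),('end',(59,552),.018),('jar',(135,35),.06)]}
for k,v in P.items(): print(k,np.round(v,4))
L=np.linalg.norm
print(L(P['fl']-P['fr']),L(P['fl']-P['bl']),L((P['tip']-P['end'])[:2]))
w=P['fl']-P['fr'];print('yaw front',np.degrees(np.arctan2(-w[0],w[1])))
w=P['bl']-P['br'];print('yaw back',np.degrees(np.arctan2(-w[0],w[1])))
w=P['bl']-P['fl'];print('yaw side',np.degrees(np.arctan2(w[1],w[0])))
for n in ('fl','fr'): print(proj('scene',P[n]))
for n in ('tip','end'): print(n,proj('scene',P[n]))
```

```text
fl [0.5874 0.0587 0.072 ]
fr [ 0.6096 -0.1354  0.072 ]
bl [0.6951 0.072  0.072 ]
br [ 0.7195 -0.1251  0.072 ]
tip [0.6246 0.2593 0.0115]
junc [0.5269 0.2581 0.018 ]
end [0.4287 0.2573 0.018 ]
jar [0.727  0.2091 0.06  ]
0.19536457119717227 0.10847189308918251 0.19582962975300375
yaw front 6.520998511528444
yaw back 7.069663369238292
yaw side 7.05825177440574
[266.58892563 180.70298994]
[316.39563461 206.07879826]
tip [233.59730175 163.56945701]
end [192.82752527 186.90645779]
```

Call:
step_arm --pt "0.2 -0.34 0 0 0 0.1" --pt "0.4 -0.68 0 0 0 0.2" --pt "0.6 -1 0 0 0 0.32" --pt "0.6 -1 0 0 0 0.32" --jaw 0.2

```text
t: 0.65
ee_pos: [0.3553, 0.4772, 0.2131]
orientation: [[-1.0, -0.008, 0.001], [-0.008, 1.0, -0.002], [-0.001, -0.002, -1.0]]
ft_force: [-0.7, 0.1, 0.2]
grip_width: 0.601
finger_force: 0.0
```

Call:
step_arm --pt "0.3 -0.5 0 0 0 0" --pt "0.6 -1 0 0 0 0"

```text
t: 0.9
ee_pos: [0.4123, 0.3805, 0.213]
orientation: [[-1.0, -0.015, -0.0], [-0.015, 1.0, 0.0], [0.0, 0.0, -1.0]]
ft_force: [1.6, 0.1, 0.5]
grip_width: 0.591
finger_force: 0.0
```

Call:
step_arm --pt "0.3 -0.5 0 0 0 0" --pt "0.6 -1 -0.3 0 0 0" --pt "0.67 -1 -0.6 0 0 0" --pt "0.67 -1 -0.6 0 0 0" --pt "0.67 -1 -0.6 0 0 0"

```text
t: 1.52
ee_pos: [0.4791, 0.2823, 0.154]
orientation: [[-1.0, -0.015, 0.0], [-0.015, 1.0, 0.001], [-0.0, 0.001, -1.0]]
ft_force: [0.4, 0.9, 0.6]
grip_width: 0.601
finger_force: 0.0
```

Run:
```python
from h import *
s=ctrl.state();R=np.array(s['orientation']);print(s['t'],s['ee_pos'],np.round(R,4).tolist(),s['ft_force'],s['grip_width'])
im=ctrl.get_image('wrist')[:,:,::-1];cv2.imwrite('pics/w1.png',im);cv2.imwrite('pics/w1b.png',cv2.resize(im,(800,600),interpolation=cv2.INTER_CUBIC))
np.savez('w1.npz',p=s['ee_pos'],R=R)
```

```text
1.525 [0.47912647 0.28233725 0.15396782] [[-0.9999, -0.015, 0.0004], [-0.015, 0.9999, 0.0012], [-0.0004, 0.0012, -1.0]] [0.39571748 0.91951755 0.63946779] 0.6006882893805121
```

View pics/w1b.png

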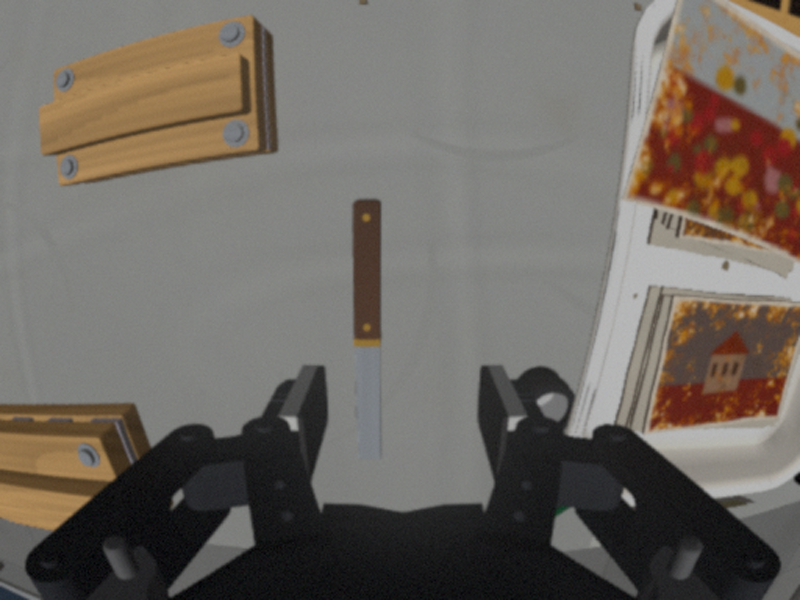

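Run:
```python
from h import *
d=np.load('w1.npz')
for uv,z in [((367,201),.018),((367,341),.018),((369,458),.0115)]:
    print(np.round(wray((uv[0]*.64-.2,uv[1]*.64-.2),z,d['p'],d['R']),4))
```

```text
[0.4273 0.2589 0.018 ]
[0.5221 0.2586 0.018 ]
[0.6242 0.2581 0.0115]
```

Call:
step_arm --pt "0 -0.24 -0.33 0 0 -0.005" --pt "0 -0.24 -0.66 0 0 -0.005" --pt "0 -0.24 -1 0 0 -0.005" --pt "0 -0.24 -1 0 0 -0.005"

```text
t: 2.08
ee_pos: [0.478, 0.2569, 0.0523]
orientation: [[-1.0, -0.007, -0.003], [-0.007, 1.0, -0.001], [0.003, -0.001, -1.0]]
ft_force: [0.2, 0.2, 0.5]
grip_width: 0.598
finger_force: 0.0
```

Call:
step_arm --pt "0 0 -0.2 0 0 0" --pt "0 0 -0.37 0 0 0" --pt "0 0 -0.37 0 0 0" --pt "0 0 -0.37 0 0 0"

```text
t: 2.58
ee_pos: [0.4801, 0.2569, 0.017]
orientation: [[-1.0, -0.006, 0.001], [-0.006, 1.0, 0.001], [-0.001, 0.001, -1.0]]
ft_force: [-0.9, -0.2, 0.7]
grip_width: 0.602
finger_force: 0.0
```

Call:
step_arm --pt "0 0 0 0 0 0" --pt "0 0 0 0 0 0" --pt "0 0 0 0 0 0" --pt "0 0 0 0 0 0" --pt "0 0 0 0 0 0" --pt "0 0 0 0 0 0" --jaw -1 --force 60

```text
t: 3.32
ee_pos: [0.4796, 0.2565, 0.0162]
orientation: [[-1.0, -0.006, 0.0], [-0.006, 1.0, 0.0], [-0.0, 0.0, -1.0]]
ft_force: [-0.1, -0.6, -0.7]
grip_width: -0.002
finger_force: 0.0
```

The jaws closed to zero without gripping anything, so I'll look.

Run:
```python
from h import *
s=ctrl.state();print(s['t'],s['ee_pos'],s['grip_width'],s['finger_force'],s['ft_force'])
w=ctrl.get_image('wrist')[:,:,::-1];sc=ctrl.get_image('scene')[:,:,::-1];t=ctrl.get_image('top')[:,:,::-1]
cv2.imwrite('pics/w2.png',w);cv2.imwrite('pics/sc2.png',sc);cv2.imwrite('pics/t2.png',t)
a=cv2.resize(w,(400,300));b=cv2.resize(sc[140:230,165:285],(400,300),interpolation=cv2.INTER_CUBIC)
c=cv2.resize(t[160:260,135:268],(400,300),interpolation=cv2.INTER_CUBIC)
d=cv2.resize(w[180:360,150:390],(400,300))
cv2.imwrite('pics/m2.png',np.vstack([np.hstack([a,b]),np.hstack([c,d])]))
```

```text
3.325 [0.47955473 0.25645569 0.01616307] -0.002366744125008336 0.0 [-0.06195242 -0.62353176 -0.70901674]
```

View pics/m2.png

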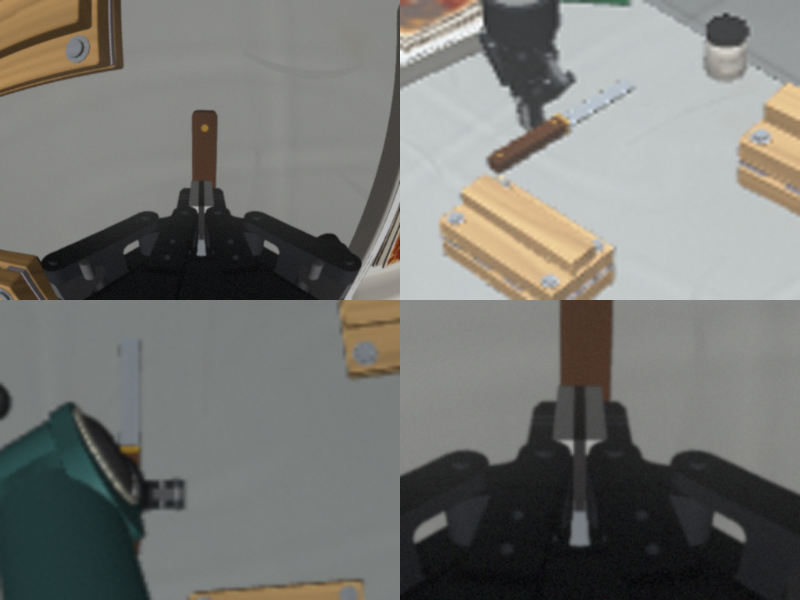

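Run:
```python
from h import *
for X in [(.4796,.2565,.002),(.4796,.2565,.018),(.4796,.2565,.035),(.427,.2585,.018),(.525,.2585,.018),(.624,.2585,.0115)]:
    u=proj('scene',np.array(X));print(X,u,(u-[165,140])*[400/120,300/90]+[400,0])
c=ctrl.calibration('wrist');K=np.array(c['mtx']);T=np.linalg.inv(c['T_tool_cam'])
for z in (-.02,-.005,0,.007,.014):
    p=(T@[0,0,z,1])[:3];th=np.arctan2(np.hypot(*p[:2]),p[2]);a=p[:2]/np.hypot(*p[:2])*th*K[0,0]+K[:2,2];print(z,a,(a-[150,180])*[400/240,300/180]+[400,300])
```

```text
(0.4796, 0.2565, 0.002) [204.505435  183.7707351] [531.68478334 145.90245033]
(0.4796, 0.2565, 0.018) [204.21115853 180.33184483] [530.70386176 134.43948276]
(0.4796, 0.2565, 0.035) [203.89381653 176.62341278] [529.64605509 122.0780426 ]
(0.427, 0.2585, 0.018) [192.22180942 186.98313843] [490.73936475 156.61046142]
(0.525, 0.2585, 0.018) [213.52357659 174.30642073] [561.74525529 114.35473578]
(0.624, 0.2585, 0.0115) [233.64415659 163.73580252] [628.81385529  79.11934173]
-0.02 [257.58168731 247.78849136] [579.30281219 412.98081893]
-0.005 [257.57506409 236.16137067] [579.29177349 393.60228446]
0 [257.57304112 232.6844439 ] [579.28840186 387.8074065 ]
0.007 [257.57034964 228.10954455] [579.28391607 380.18257426]
0.014 [257.56781137 223.8465624 ] [579.27968562 373.07760401]
```

Run:
```python
from h import *
w=cv2.imread('pics/w2.png')[215:335,180:340];sc=cv2.imread('pics/sc2.png')[140:200,185:265]
cv2.imwrite('pics/m3.png',np.vstack([cv2.resize(w,(400,300),interpolation=cv2.INTER_CUBIC),cv2.resize(sc,(400,300),interpolation=cv2.INTER_CUBIC)]))
```

```text
(no output)
```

View pics/m3.png

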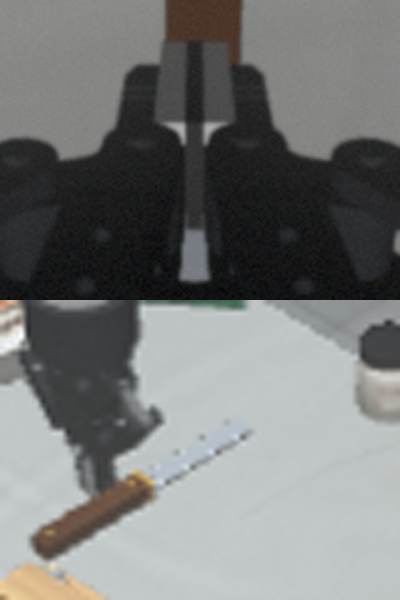

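The grip is untouched. From the pad geometry in the wrist images, the fingertips are about 139 mm below the camera and the grip's top is about 160 mm below it. So the shut fingers hover roughly 20 mm above the grip, and the tips reach less far than stated. I'll open and feel downwards in small steps.

Call:
step_arm --pt "0 0.02 0 0 0 0" --pt "0 0.02 0 0 0 0" --pt "0 0.02 0 0 0 0" --pt "0 0.02 0 0 0 0" --jaw -0.1

```text
t: 3.98
ee_pos: [0.4796, 0.2584, 0.0162]
orientation: [[-1.0, -0.006, 0.0], [-0.006, 1.0, -0.0], [-0.0, -0.0, -1.0]]
ft_force: [0.2, -0.7, 0.3]
grip_width: 0.448
finger_force: 0.0
```

Call:
step_arm --pt "0 0 -0.04 0 0 0" --pt "0 0 -0.08 0 0 0" --pt "0 0 -0.08 0 0 0"

```text
t: 4.35
ee_pos: [0.4792, 0.2582, 0.0076]
orientation: [[-1.0, -0.006, -0.001], [-0.006, 1.0, -0.001], [0.001, -0.001, -1.0]]
ft_force: [0.2, -0.3, -0.9]
grip_width: 0.446
finger_force: 0.0
```

Call:
step_arm --pt "0 0 -0.04 0 0 0" --pt "0 0 -0.08 0 0 0" --pt "0 0 -0.08 0 0 0"

```text
t: 4.72
ee_pos: [0.4793, 0.2583, -0.0002]
orientation: [[-1.0, -0.006, -0.001], [-0.006, 1.0, -0.0], [0.001, -0.0, -1.0]]
ft_force: [-0.2, 0.1, -0.2]
grip_width: 0.45
finger_force: 0.0
```

Call:
step_arm --pt "0 0 -0.03 0 0 0" --pt "0 0 -0.06 0 0 0" --pt "0 0 -0.06 0 0 0"

```text
t: 5.1
ee_pos: [0.4794, 0.2583, -0.0061]
orientation: [[-1.0, -0.006, -0.0], [-0.006, 1.0, -0.0], [0.0, -0.0, -1.0]]
ft_force: [0.1, 0.4, 0.2]
grip_width: 0.45
finger_force: 0.0
```

Run:
```python
from h import *
s=ctrl.state();print(s['t'],s['ee_pos'],s['ft_force'])
w=ctrl.get_image('wrist')[:,:,::-1];sc=ctrl.get_image('scene')[:,:,::-1]
cv2.imwrite('pics/w4.png',w);cv2.imwrite('pics/sc4.png',sc)
w=w[180:330,150:370];sc=sc[140:200,170:258]
cv2.imwrite('pics/m4.png',np.hstack([cv2.resize(w,(400,273),interpolation=cv2.INTER_CUBIC),cv2.resize(sc,(400,273),interpolation=cv2.INTER_CUBIC)]))
```

```text
5.1 [ 0.47939873  0.25831765 -0.00606646] [0.05660906 0.38746355 0.19202285]
```

View pics/m4.png

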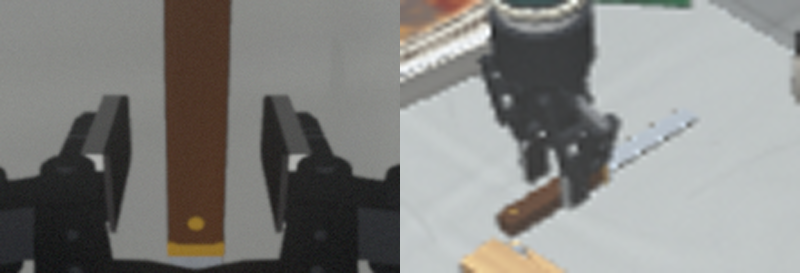

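Run:
```python
from h import *
for x in (.47,.48,.49,.5,.51):
  print(x,[np.round(proj('scene',np.array([x,.235,z])),1).tolist() for z in (0,.01,.02)])
d=ctrl.state();print(np.round(wray((150+196*.55,180+222*.55),.018,d['ee_pos'],np.array(d['orientation'])),4),np.round(wray((150+196*.55,180+250*.55),.018,d['ee_pos'],np.array(d['orientation'])),4))
```

```text
0.47 [[206.5, 188.3], [206.3, 186.2], [206.1, 184.0]]
0.48 [[208.6, 187.0], [208.5, 184.8], [208.3, 182.7]]
0.49 [[210.8, 185.7], [210.6, 183.5], [210.5, 181.4]]
0.5 [[212.9, 184.4], [212.7, 182.2], [212.6, 180.1]]
0.51 [[215.0, 183.1], [214.9, 181.0], [214.7, 178.8]]
[0.5127 0.2588 0.018 ] [0.5244 0.2588 0.018 ]
```

Call:
step_arm --pt "0 0 -0.03 0 0 0" --pt "0 0 -0.03 0 0 0"

```text
t: 5.45
ee_pos: [0.4794, 0.2583, -0.009]
orientation: [[-1.0, -0.006, -0.0], [-0.006, 1.0, -0.0], [0.0, -0.0, -1.0]]
ft_force: [0.4, -0.1, -0.1]
grip_width: 0.451
finger_force: 0.0
```

Call:
step_arm --pt "0 0 0 0 0 0" --pt "0 0 0 0 0 0" --pt "0 0 0 0 0 0" --pt "0 0 0 0 0 0" --pt "0 0 0 0 0 0" --jaw -1 --force 70

```text
t: 6.08
ee_pos: [0.4796, 0.2585, -0.0085]
orientation: [[-1.0, -0.006, 0.0], [-0.006, 1.0, 0.0], [-0.0, 0.0, -1.0]]
ft_force: [-1.7, -0.3, 5.6]
grip_width: 0.182
finger_force: 69.0
```

Call:
step_arm --pt "0 0 0.1 0 0 0" --pt "0 0 0.5 0 0 0" --pt "0 0 1 0 0 0" --pt "0 0 1 0 0 0"

```text
t: 6.58
ee_pos: [0.4823, 0.26, 0.0953]
orientation: [[-1.0, -0.006, 0.007], [-0.005, 1.0, 0.004], [-0.007, 0.004, -1.0]]
ft_force: [-0.4, 0.2, -1.6]
grip_width: 0.186
finger_force: 68.6
```

Run:
```python
from h import *
for uv in [(308,403),(400,396),(403,447),(312,454)]: print(np.round(ray('top',(uv[0]*.64-.2,uv[1]*.64-.2),.06),3))
s=ctrl.state();print(s['t'],s['ee_pos'],s['ft_force'],s['grip_width'],np.degrees(s['q']) if abs(s['q'][0])<3 else s['q'])
```

```text
[0.395 0.2   0.06 ]
[0.406 0.046 0.06 ]
[0.322 0.041 0.06 ]
[0.311 0.193 0.06 ]
6.575 [0.48226192 0.26002244 0.09525034] [-0.41919939  0.19810203 -1.55226182] 0.1861931454577684 [-32.21570497  25.63834914   0.4747429  111.95400719  -0.30613916
  41.92558688  58.75413262]
```

Call:
step_arm --pt "-0.25 -0.3 0 0 0 0.03" --pt "-0.46 -0.65 0 0 0 0.06" --pt "-0.46 -1 0 0 0 0.077"

```text
t: 6.95
ee_pos: [0.431, 0.1573, 0.0903]
orientation: [[-0.992, -0.124, -0.003], [-0.124, 0.992, -0.001], [0.003, -0.001, -1.0]]
ft_force: [1.0, -0.4, 0.0]
grip_width: 0.184
finger_force: 68.7
```

Call:
step_arm --pt "0 -0.4 0 0 0 0" --pt "0 -0.8 0 0 0 0" --pt "0 -1 0 0 0 0"

```text
t: 7.32
ee_pos: [0.4326, 0.056, 0.0905]
orientation: [[-0.993, -0.118, -0.002], [-0.118, 0.993, -0.001], [0.002, -0.001, -1.0]]
ft_force: [0.0, 0.2, -0.2]
grip_width: 0.183
finger_force: 68.7
```

Call:
step_arm --pt "0 -0.35 0 0 0 0" --pt "0 -0.62 -0.2 0 0 0" --pt "0 -0.62 -0.45 0 0 0" --pt "0 -0.62 -0.69 0 0 0" --pt "0 -0.62 -0.69 0 0 0" --pt "0 -0.62 -0.69 0 0 0"

```text
t: 8.07
ee_pos: [0.4336, -0.0035, 0.0224]
orientation: [[-0.993, -0.121, -0.0], [-0.121, 0.993, 0.0], [0.0, 0.0, -1.0]]
ft_force: [-0.3, 0.2, -1.0]
grip_width: 0.181
finger_force: 68.7
```

Run:
```python
from h import *
s=ctrl.state();print(s['t'],s['ee_pos'],s['ft_force'],s['grip_width'])
t=ctrl.get_image('top')[:,:,::-1];sc=ctrl.get_image('scene')[:,:,::-1];w=ctrl.get_image('wrist')[:,:,::-1]
for n,i in (('t5',t),('sc5',sc),('w5',w)): cv2.imwrite(f'pics/{n}.png',i)
a=cv2.resize(t[125:235,195:341],None,fx=2.73,fy=2.73,interpolation=cv2.INTER_CUBIC)
b=cv2.resize(sc[140:250,200:346],None,fx=2.73,fy=2.73,interpolation=cv2.INTER_CUBIC)
c=cv2.resize(w,(399,299))
p=np.zeros((600,800,3),np.uint8);p[:300,:399]=a[:300,:399];p[:300,400:799]=b[:300,:399];p[300:599,:399]=c
cv2.imwrite('pics/m5.png',p)
```

```text
8.075 [ 0.43361249 -0.00349744  0.02242167] [-0.31378393  0.15455849 -1.04597093] 0.18114495986873388
```

View pics/m5.png

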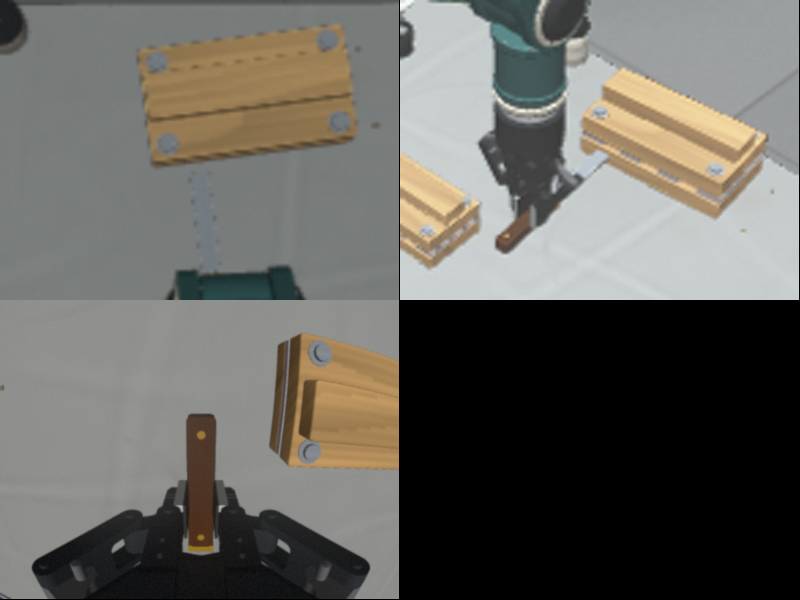

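Run:
```python
from h import *
t=cv2.imread('pics/t5.png').astype(float)
f=t[:,:,0]-t[:,:,2]   # bluish
for v in range(184,225,3): print(v,f[v,262:280].astype(int).tolist())
m=(f>f[184:224,285:300].mean()+4)
ys,xs=np.nonzero(m[188:222,260:282]);pts=np.c_[xs+260,ys+188].astype(np.float32)
wts=[(v,np.mean(xs[ys+188==v])+260,(ys+188==v).sum()) for v in range(188,222)]
a=np.array(wts);p=np.polyfit(a[:,0],a[:,1],1);print(p,np.degrees(np.arctan(p[0])))
A=ray('top',(np.polyval(p,190),190),.0425);B=ray('top',(np.polyval(p,220),220),.0425)
d=(A-B);print(A,B,np.degrees(np.arctan2(d[1],d[0])))
```

```text
184 [-25, -22, -19, -20, -16, -15, -14, -6, -1, 0, 1, 0, 2, 1, 2, 1, 3, 3]
187 [2, 3, 3, 3, 2, 2, 2, 4, 4, 3, 3, 2, 3, 2, 3, 2, 3, 2]
190 [2, 3, 3, 11, 13, 13, 13, 13, 12, 9, 4, 3, 3, 3, 3, 3, 2, 2]
193 [3, 2, 4, 12, 13, 13, 14, 12, 12, 11, 5, 3, 3, 3, 3, 2, 2, 3]
196 [2, 3, 3, 6, 11, 13, 13, 13, 13, 13, 6, 3, 2, 3, 2, 4, 3, 4]
199 [3, 3, 2, 4, 11, 13, 13, 14, 12, 13, 9, 5, 3, 4, 3, 3, 3, 4]
202 [3, 2, 2, 3, 8, 12, 13, 14, 14, 14, 13, 6, 4, 4, 3, 3, 3, 3]
205 [3, 3, 3, 3, 5, 12, 12, 13, 13, 13, 12, 7, 3, 3, 3, 3, 2, 3]
208 [2, 2, 2, 2, 4, 10, 15, 13, 13, 13, 13, 10, 4, 2, 3, 3, 2, 3]
211 [3, 2, 3, 3, 3, 7, 12, 13, 13, 13, 13, 13, 6, 4, 3, 2, 2, 3]
214 [3, 2, 3, 3, 3, 3, 11, 13, 13, 14, 13, 13, 9, 4, 2, 3, 2, 3]
217 [3, 3, 2, 3, 2, 4, 11, 13, 12, 13, 13, 13, 11, 6, 3, 2, 3, 3]
220 [1, 3, 3, 3, 3, 2, 6, 10, 12, 13, 14, 13, 12, 9, 4, 3, 3, 3]
223 [3, 4, 2, 4, 3, 3, 4, 11, 13, 13, 13, 13, 12, 5, 3, 3, 3, 3]
[1.18334607e-01 2.45462338e+02] 6.748689489701749
[0.57348066 0.01271316 0.0425    ] [0.49316699 0.00377601 0.0425    ] 6.349637574562305
```

Call:
step_arm --pt "0.06 0.007 0 0 0 0" --pt "0.12 0.014 0 0 0 0" --pt "0.12 0.014 0 0 0 0"

```text
t: 8.6
ee_pos: [0.4465, -0.002, 0.0224]
orientation: [[-0.993, -0.121, 0.001], [-0.121, 0.993, 0.0], [-0.001, -0.0, -1.0]]
ft_force: [-0.6, 0.2, -0.8]
grip_width: 0.187
finger_force: 68.7
```

Call:
step_arm --pt "0.01 0.001 0 0 0 0" --pt "0.02 0.002 0 0 0 0" --pt "0.03 0.004 0 0 0 0"

```text
t: 8.98
ee_pos: [0.4485, -0.0018, 0.0222]
orientation: [[-0.993, -0.121, -0.0], [-0.121, 0.993, 0.0], [0.0, 0.0, -1.0]]
ft_force: [-0.6, 0.4, -0.5]
grip_width: 0.184
finger_force: 68.7
```

Call:
step_arm --pt "0.01 0.001 0 0 0 0" --pt "0.02 0.002 0 0 0 0" --pt "0.03 0.004 0 0 0 0"

```text
t: 9.35
ee_pos: [0.4516, -0.0014, 0.0222]
orientation: [[-0.993, -0.121, -0.0], [-0.121, 0.993, 0.0], [0.0, 0.0, -1.0]]
ft_force: [0.9, 1.5, -1.2]
grip_width: 0.184
finger_force: 68.7
```

Call:
step_arm --pt "0.01 0.001 0 0 0 0" --pt "0.02 0.002 0 0 0 0" --pt "0.03 0.004 0 0 0 0"

```text
t: 9.72
ee_pos: [0.4546, -0.001, 0.0222]
orientation: [[-0.993, -0.121, 0.0], [-0.121, 0.993, 0.0], [-0.0, 0.0, -1.0]]
ft_force: [-0.3, -0.4, -0.8]
grip_width: 0.184
finger_force: 68.7
```

Call:
step_arm --pt "0.02 0.002 0 0 0 0" --pt "0.04 0.005 0 0 0 0" --pt "0.06 0.007 0 0 0 0" --pt "0.06 0.007 0 0 0 0"

```text
t: 10.22
ee_pos: [0.4608, -0.0002, 0.0222]
orientation: [[-0.993, -0.121, 0.0], [-0.121, 0.993, 0.0], [-0.0, 0.0, -1.0]]
ft_force: [-0.9, -0.6, -1.3]
grip_width: 0.184
finger_force: 68.7
```

Call:
step_arm --pt "0.015 0.002 0 0 0 0" --pt "0.03 0.004 0 0 0 0" --pt "0.045 0.005 0 0 0 0" --pt "0.06 0.007 0 0 0 0"

```text
t: 10.72
ee_pos: [0.4663, 0.0004, 0.0221]
orientation: [[-0.993, -0.121, -0.001], [-0.121, 0.993, -0.0], [0.001, 0.0, -1.0]]
ft_force: [-0.9, -0.3, -1.6]
grip_width: 0.183
finger_force: 68.6
```

Call:
step_arm --pt "0.015 0.002 0 0 0 0" --pt "0.03 0.004 0 0 0 0" --pt "0.045 0.005 0 0 0 0" --pt "0.06 0.007 0 0 0 0"

```text
t: 11.22
ee_pos: [0.4725, 0.0012, 0.0221]
orientation: [[-0.993, -0.121, -0.0], [-0.121, 0.993, 0.0], [0.0, 0.0, -1.0]]
ft_force: [-2.8, -0.9, -1.3]
grip_width: 0.183
finger_force: 68.6
```

Call:
step_arm --pt "0.02 0.002 0 0 0 0" --pt "0.04 0.005 0 0 0 0" --pt "0.06 0.007 0 0 0 0" --pt "0.08 0.01 0 0 0 0" --pt "0.1 0.012 0 0 0 0" --pt "0.12 0.014 0 0 0 0"

```text
t: 11.98
ee_pos: [0.4847, 0.0026, 0.0222]
orientation: [[-0.993, -0.121, 0.0], [-0.121, 0.993, 0.0], [-0.0, 0.0, -1.0]]
ft_force: [-2.7, -0.6, -2.1]
grip_width: 0.183
finger_force: 68.6
```

Call:
step_arm --pt "0.02 0.002 0 0 0 0" --pt "0.04 0.005 0 0 0 0" --pt "0.06 0.007 0 0 0 0" --pt "0.06 0.007 0 0 0 0"

```text
t: 12.48
ee_pos: [0.4906, 0.0033, 0.0221]
orientation: [[-0.993, -0.121, -0.0], [-0.121, 0.993, 0.0], [0.0, 0.0, -1.0]]
ft_force: [-2.4, -0.7, -2.1]
grip_width: 0.184
finger_force: 68.6
```

Call:
step_arm --pt "0.02 0.002 0 0 0 0" --pt "0.04 0.005 0 0 0 0" --pt "0.06 0.007 0 0 0 0" --pt "0.06 0.007 0 0 0 0"

```text
t: 12.98
ee_pos: [0.4951, 0.0038, 0.0218]
orientation: [[-0.993, -0.121, -0.003], [-0.121, 0.993, -0.0], [0.003, 0.0, -1.0]]
ft_force: [-6.5, -0.6, -1.1]
grip_width: 0.179
finger_force: 68.6
```

Call:
step_arm --pt "0.015 0.002 0 0 0 0" --pt "0.03 0.004 0 0 0 0" --pt "0.03 0.004 0 0 0 0"

```text
t: 13.35
ee_pos: [0.497, 0.0041, 0.0215]
orientation: [[-0.993, -0.121, -0.005], [-0.121, 0.993, -0.0], [0.005, 0.0, -1.0]]
ft_force: [-8.6, -0.8, -0.3]
grip_width: 0.184
finger_force: 68.7
```

Slot 1 is blocked: the drag rises like a spring from about 43 mm in. I'll withdraw and go to slot 2.

Call:
step_arm --pt "-0.08 -0.01 0 0 0 0" --pt "-0.17 -0.02 0 0 0 0" --pt "-0.26 -0.031 0 0 0 0" --pt "-0.36 -0.043 0 0 0 0" --pt "-0.46 -0.055 0 0 0 0" --pt "-0.56 -0.067 0 0 0 0" --pt "-0.65 -0.078 0 0 0 0" --pt "-0.65 -0.078 0 0 0 0"

```text
t: 14.35
ee_pos: [0.4337, -0.0036, 0.0222]
orientation: [[-0.993, -0.121, -0.001], [-0.121, 0.993, 0.0], [0.001, 0.0, -1.0]]
ft_force: [-0.5, -0.1, -1.2]
grip_width: 0.182
finger_force: 68.7
```

Call:
step_arm --pt "0.02 -0.18 0 0 0 0" --pt "0.044 -0.36 0 0 0 0" --pt "0.066 -0.546 0 0 0 0" --pt "0.066 -0.546 0 0 0 0" --pt "0.066 -0.546 0 0 0 0"

```text
t: 14.98
ee_pos: [0.4413, -0.0574, 0.0222]
orientation: [[-0.993, -0.121, 0.0], [-0.121, 0.993, 0.0], [-0.0, 0.0, -1.0]]
ft_force: [-0.2, 1.2, -1.8]
grip_width: 0.184
finger_force: 68.7
```

```bash
cat > blade.py <<'E'
from h import *
s=ctrl.state();print(s['t'],s['ee_pos'],s['ft_force'])
t=ctrl.get_image('top').astype(float)
f=t[:,:,2]-t[:,:,0]
c0=int(proj('top',np.array(s['ee_pos'])+[.1,.012,.02])[0])
m=f>8;a=[]
for v in range(180,222):
    xs=np.nonzero(m[v,c0-14:c0+15])[0]+c0-14
    if 5<=len(xs)<=9:a.append((v,xs.mean()))
a=np.array(a);p=np.polyfit(a[:,0],a[:,1],1)
A=ray('top',(np.polyval(p,190),190),.0425);B=ray('top',(np.polyval(p,220),220),.0425)
d=A-B;print(len(a),a[0],A,np.degrees(np.arctan2(d[1],d[0])))
E
python3 blade.py
```

```text
14.975 [ 0.44125497 -0.0574282   0.02215997] [-0.2445143   1.24174029 -1.75195975]
34 [186.  287.5] [ 0.57326054 -0.04128026  0.0425    ] 7.099282977694168
```

Call:
step_arm --pt "0.06 0.007 0 0 0 0" --pt "0.12 0.014 0 0 0 0" --pt "0.12 0.014 0 0 0 0"

```text
t: 15.4
ee_pos: [0.454, -0.0563, 0.0222]
orientation: [[-0.993, -0.122, 0.001], [-0.122, 0.993, 0.0], [-0.001, -0.0, -1.0]]
ft_force: [1.3, -0.3, -0.9]
grip_width: 0.183
finger_force: 68.7
```

Call:
step_arm --pt "0.01 0.001 0 0 0 0" --pt "0.02 0.002 0 0 0 0" --pt "0.03 0.004 0 0 0 0"

```text
t: 15.78
ee_pos: [0.4561, -0.0563, 0.0222]
orientation: [[-0.993, -0.121, -0.0], [-0.121, 0.993, 0.0], [0.0, 0.0, -1.0]]
ft_force: [-0.5, -0.4, -0.1]
grip_width: 0.18
finger_force: 68.7
```

Call:
step_arm --pt "0.01 0.001 0 0 0 0" --pt "0.02 0.002 0 0 0 0" --pt "0.03 0.004 0 0 0 0"

```text
t: 16.15
ee_pos: [0.4592, -0.0559, 0.0222]
orientation: [[-0.993, -0.121, 0.0], [-0.121, 0.993, 0.0], [-0.0, 0.0, -1.0]]
ft_force: [-0.4, -0.5, -1.2]
grip_width: 0.183
finger_force: 68.7
```

Call:
step_arm --pt "0.02 0.002 0 0 0 0" --pt "0.04 0.005 0 0 0 0" --pt "0.06 0.007 0 0 0 0" --pt "0.06 0.007 0 0 0 0"

```text
t: 16.65
ee_pos: [0.4654, -0.0551, 0.0222]
orientation: [[-0.993, -0.121, 0.0], [-0.121, 0.993, 0.0], [-0.0, 0.0, -1.0]]
ft_force: [0.9, 0.6, -1.3]
grip_width: 0.187
finger_force: 68.7
```

Call:
step_arm --pt "0.015 0.002 0 0 0 0" --pt "0.03 0.004 0 0 0 0" --pt "0.045 0.005 0 0 0 0" --pt "0.06 0.007 0 0 0 0" --pt "0.08 0.01 0 0 0 0"

```text
t: 17.27
ee_pos: [0.473, -0.0542, 0.0221]
orientation: [[-0.993, -0.121, -0.001], [-0.121, 0.993, 0.0], [0.001, 0.0, -1.0]]
ft_force: [-0.7, -0.5, -1.4]
grip_width: 0.184
finger_force: 68.7
```

Call:
step_arm --pt "0.02 0.002 0 0 0 0" --pt "0.04 0.005 0 0 0 0" --pt "0.06 0.007 0 0 0 0" --pt "0.08 0.01 0 0 0 0" --pt "0.1 0.012 0 0 0 0"

```text
t: 17.9
ee_pos: [0.4832, -0.0529, 0.0222]
orientation: [[-0.993, -0.121, -0.0], [-0.121, 0.993, 0.0], [0.0, 0.0, -1.0]]
ft_force: [-2.2, -1.2, -0.5]
grip_width: 0.182
finger_force: 68.7
```

Call:
step_arm --pt "0.02 0.002 0 0 0 0" --pt "0.04 0.005 0 0 0 0" --pt "0.06 0.007 0 0 0 0" --pt "0.08 0.01 0 0 0 0" --pt "0.1 0.012 0 0 0 0"

```text
t: 18.52
ee_pos: [0.4933, -0.0517, 0.0222]
orientation: [[-0.993, -0.121, 0.0], [-0.121, 0.993, 0.0], [-0.0, 0.0, -1.0]]
ft_force: [-3.0, -0.2, -1.9]
grip_width: 0.183
finger_force: 68.7
```

Call:
step_arm --pt "0.02 0.002 0 0 0 0" --pt "0.04 0.005 0 0 0 0" --pt "0.06 0.007 0 0 0 0" --pt "0.08 0.01 0 0 0 0" --pt "0.08 0.01 0 0 0 0"

```text
t: 19.15
ee_pos: [0.5017, -0.0507, 0.0222]
orientation: [[-0.993, -0.121, 0.001], [-0.121, 0.993, 0.0], [-0.001, -0.0, -1.0]]
ft_force: [-1.3, -0.5, -2.0]
grip_width: 0.181
finger_force: 68.6
```

Call:
step_arm --pt "0.02 0.002 0 0 0 0" --pt "0.04 0.005 0 0 0 0" --pt "0.05 0.006 0 0 0 0" --pt "0.05 0.006 0 0 0 0"

```text
t: 19.65
ee_pos: [0.5064, -0.0501, 0.0222]
orientation: [[-0.993, -0.121, 0.0], [-0.121, 0.993, 0.0], [-0.0, 0.0, -1.0]]
ft_force: [-1.9, -0.6, -2.9]
grip_width: 0.184
finger_force: 68.6
```

Slot 2 is past 42 mm with no jam. Next I'll feel for a stop at 58 mm (TCP x about 0.514).

Call:
step_arm --pt "0.02 0.002 0 0 0 0" --pt "0.04 0.005 0 0 0 0" --pt "0.06 0.007 0 0 0 0" --pt "0.08 0.01 0 0 0 0" --pt "0.08 0.01 0 0 0 0"

```text
t: 20.27
ee_pos: [0.514, -0.0492, 0.0221]
orientation: [[-0.993, -0.121, -0.0], [-0.121, 0.993, 0.0], [0.0, 0.0, -1.0]]
ft_force: [-1.9, 0.0, -2.0]
grip_width: 0.182
finger_force: 68.6
```

Call:
step_arm --pt "0.015 0.002 0 0 0 0" --pt "0.03 0.004 0 0 0 0" --pt "0.045 0.006 0 0 0 0" --pt "0.045 0.006 0 0 0 0"

```text
t: 20.78
ee_pos: [0.5175, -0.0487, 0.0218]
orientation: [[-0.993, -0.121, -0.002], [-0.121, 0.993, -0.0], [0.002, 0.0, -1.0]]
ft_force: [-5.1, 0.1, -1.3]
grip_width: 0.184
finger_force: 68.6
```

Call:
step_arm --pt "0.015 0.002 0 0 0 0" --pt "0.03 0.004 0 0 0 0" --pt "0.03 0.004 0 0 0 0"

```text
t: 21.15
ee_pos: [0.5195, -0.0484, 0.0216]
orientation: [[-0.993, -0.121, -0.004], [-0.121, 0.993, -0.0], [0.004, 0.0, -1.0]]
ft_force: [-6.7, -1.3, -2.3]
grip_width: 0.187
finger_force: 68.7
```

Slot 2 is blocked at 58 mm, so slot 3 must be the free one.

Call:
step_arm --pt "-0.09 -0.011 0 0 0 0" --pt "-0.19 -0.023 0 0 0 0" --pt "-0.3 -0.036 0 0 0 0" --pt "-0.41 -0.05 0 0 0 0" --pt "-0.52 -0.063 0 0 0 0" --pt "-0.63 -0.076 0 0 0 0" --pt "-0.73 -0.089 0 0 0 0" --pt "-0.8 -0.097 0 0 0 0"

```text
t: 22.15
ee_pos: [0.4408, -0.058, 0.0222]
orientation: [[-0.993, -0.121, -0.0], [-0.121, 0.993, 0.0], [0.0, 0.0, -1.0]]
ft_force: [-0.2, -0.1, -0.2]
grip_width: 0.188
finger_force: 68.7
```

Call:
step_arm --pt "0 0 0 0 0 0" --pt "0.02 -0.18 0 0 0 0" --pt "0.044 -0.36 0 0 0 0" --pt "0.066 -0.546 0 0 0 0" --pt "0.066 -0.546 0 0 0 0" --pt "0.066 -0.546 0 0 0 0"

```text
t: 22.9
ee_pos: [0.4483, -0.1117, 0.0221]
orientation: [[-0.993, -0.121, -0.0], [-0.121, 0.993, 0.001], [0.0, 0.001, -1.0]]
ft_force: [-0.1, -0.0, -1.0]
grip_width: 0.183
finger_force: 68.7
```

```bash
python3 blade.py
```

```text
22.9 [ 0.44828244 -0.11166658  0.02211007] [-0.1003053  -0.04294985 -1.00870735]
30 [183. 308.] [ 0.57303532 -0.09652475  0.0425    ] 6.8094830607749355
```

Call:
step_arm --pt "0.06 0 0 0 0 0" --pt "0.12 0.006 0 0 0 0" --pt "0.12 0.006 0 0 0 0"

```text
t: 23.32
ee_pos: [0.4612, -0.1115, 0.0223]
orientation: [[-0.993, -0.122, 0.001], [-0.122, 0.993, 0.0], [-0.001, -0.0, -1.0]]
ft_force: [0.3, -0.3, -2.1]
grip_width: 0.183
finger_force: 68.7
```

Call:
step_arm --pt "0.01 0.001 0 0 0 0" --pt "0.02 0.002 0 0 0 0" --pt "0.03 0.004 0 0 0 0"

```text
t: 23.7
ee_pos: [0.4632, -0.1115, 0.0222]
orientation: [[-0.993, -0.121, -0.0], [-0.121, 0.993, 0.0], [0.0, 0.0, -1.0]]
ft_force: [-0.1, 0.7, -1.7]
grip_width: 0.18
finger_force: 68.7
```

Call:
step_arm --pt "0.01 0.001 0 0 0 0" --pt "0.02 0.002 0 0 0 0" --pt "0.03 0.004 0 0 0 0"

```text
t: 24.08
ee_pos: [0.4664, -0.1111, 0.0222]
orientation: [[-0.993, -0.121, 0.0], [-0.121, 0.993, 0.0], [-0.0, 0.0, -1.0]]
ft_force: [0.7, 0.5, -0.7]
grip_width: 0.185
finger_force: 68.7
```

Call:
step_arm --pt "0.02 0.002 0 0 0 0" --pt "0.04 0.005 0 0 0 0" --pt "0.06 0.007 0 0 0 0" --pt "0.06 0.007 0 0 0 0"

```text
t: 24.58
ee_pos: [0.4725, -0.1103, 0.0222]
orientation: [[-0.993, -0.121, 0.0], [-0.121, 0.993, 0.0], [-0.0, 0.0, -1.0]]
ft_force: [0.4, -0.8, -1.8]
grip_width: 0.181
finger_force: 68.7
```

Call:
step_arm --pt "0.015 0.002 0 0 0 0" --pt "0.03 0.004 0 0 0 0" --pt "0.045 0.005 0 0 0 0" --pt "0.06 0.007 0 0 0 0" --pt "0.08 0.01 0 0 0 0"

```text
t: 25.2
ee_pos: [0.48, -0.1093, 0.0221]
orientation: [[-0.993, -0.121, -0.001], [-0.121, 0.993, 0.0], [0.001, 0.0, -1.0]]
ft_force: [-0.3, 0.7, -1.5]
grip_width: 0.185
finger_force: 68.7
```

Call:
step_arm --pt "0.02 0.002 0 0 0 0" --pt "0.04 0.005 0 0 0 0" --pt "0.06 0.007 0 0 0 0" --pt "0.08 0.01 0 0 0 0" --pt "0.1 0.012 0 0 0 0"

```text
t: 25.82
ee_pos: [0.4904, -0.1082, 0.0222]
orientation: [[-0.993, -0.121, -0.0], [-0.121, 0.993, 0.0], [0.0, 0.0, -1.0]]
ft_force: [-3.5, -0.3, -1.1]
grip_width: 0.183
finger_force: 68.7
```

Call:
step_arm --pt "0.02 0.002 0 0 0 0" --pt "0.04 0.005 0 0 0 0" --pt "0.06 0.007 0 0 0 0" --pt "0.08 0.01 0 0 0 0" --pt "0.1 0.012 0 0 0 0"

```text
t: 26.45
ee_pos: [0.5004, -0.1069, 0.0222]
orientation: [[-0.993, -0.121, 0.0], [-0.121, 0.993, 0.0], [-0.0, 0.0, -1.0]]
ft_force: [-1.7, -0.7, -1.8]
grip_width: 0.186
finger_force: 68.7
```

Call:
step_arm --pt "0.02 0.002 0 0 0 0" --pt "0.04 0.005 0 0 0 0" --pt "0.06 0.007 0 0 0 0" --pt "0.08 0.01 0 0 0 0" --pt "0.08 0.01 0 0 0 0"

```text
t: 27.08
ee_pos: [0.5087, -0.1059, 0.0222]
orientation: [[-0.993, -0.121, 0.001], [-0.121, 0.993, -0.0], [-0.001, -0.0, -1.0]]
ft_force: [-0.7, -0.3, -2.1]
grip_width: 0.185
finger_force: 68.6
```

Call:
step_arm --pt "0.02 0.002 0 0 0 0" --pt "0.04 0.005 0 0 0 0" --pt "0.06 0.007 0 0 0 0" --pt "0.08 0.01 0 0 0 0" --pt "0.1 0.012 0 0 0 0" --pt "0.12 0.014 0 0 0 0"

```text
t: 27.82
ee_pos: [0.5204, -0.1045, 0.0222]
orientation: [[-0.993, -0.121, 0.0], [-0.121, 0.993, 0.0], [-0.0, 0.0, -1.0]]
ft_force: [-2.0, 0.5, -2.3]
grip_width: 0.179
finger_force: 68.6
```

Call:
step_arm --pt "0.02 0.002 0 0 0 0" --pt "0.04 0.005 0 0 0 0" --pt "0.05 0.006 0 0 0 0" --pt "0.05 0.006 0 0 0 0"

```text
t: 28.32
ee_pos: [0.5255, -0.1039, 0.0222]
orientation: [[-0.993, -0.121, 0.0], [-0.121, 0.993, 0.0], [-0.0, -0.0, -1.0]]
ft_force: [-1.0, -0.2, -3.5]
grip_width: 0.184
finger_force: 68.6
```

Call:
step_arm --pt "0.01 0.001 0 0 0 0" --pt "0.02 0.002 0 0 0 0" --pt "0.03 0.004 0 0 0 0"

```text
t: 28.7
ee_pos: [0.5283, -0.1036, 0.0222]
orientation: [[-0.993, -0.121, 0.0], [-0.121, 0.993, 0.0], [-0.0, 0.0, -1.0]]
ft_force: [-1.7, 0.9, -3.0]
grip_width: 0.182
finger_force: 68.6
```

Call:
step_arm --pt "0.02 0.002 0 0 0 0" --pt "0.04 0.005 0 0 0 0" --pt "0.06 0.007 0 0 0 0" --pt "0.08 0.01 0 0 0 0" --pt "0.1 0.012 0 0 0 0" --pt "0.12 0.014 0 0 0 0"

```text
t: 29.45
ee_pos: [0.5404, -0.1021, 0.0222]
orientation: [[-0.993, -0.121, 0.0], [-0.121, 0.993, 0.0], [-0.0, 0.0, -1.0]]
ft_force: [-3.1, 1.1, -2.4]
grip_width: 0.185
finger_force: 68.6
```

Call:
step_arm --pt "0.02 0.002 0 0 0 0" --pt "0.04 0.005 0 0 0 0" --pt "0.06 0.007 0 0 0 0" --pt "0.08 0.01 0 0 0 0" --pt "0.1 0.012 0 0 0 0" --pt "0.12 0.014 0 0 0 0"

```text
t: 30.2
ee_pos: [0.5524, -0.1007, 0.0222]
orientation: [[-0.993, -0.121, 0.0], [-0.121, 0.993, 0.0], [-0.0, 0.0, -1.0]]
ft_force: [-1.6, 0.1, -3.6]
grip_width: 0.182
finger_force: 68.6
```

Call:
step_arm --pt "0.01 0.001 0 0 0 0" --pt "0.02 0.002 0 0 0 0" --pt "0.03 0.004 0 0 0 0" --pt "0.03 0.004 0 0 0 0"

```text
t: 30.7
ee_pos: [0.5555, -0.1004, 0.0222]
orientation: [[-0.993, -0.121, 0.0], [-0.121, 0.993, 0.0], [-0.0, -0.0, -1.0]]
ft_force: [-0.5, 0.5, -2.8]
grip_width: 0.18
finger_force: 68.6
```

Call:
step_arm --pt "0.005 0.001 0 0 0 0" --pt "0.01 0.001 0 0 0 0" --pt "0.015 0.002 0 0 0 0" --pt "0.015 0.002 0 0 0 0"

```text
t: 31.2
ee_pos: [0.5568, -0.1001, 0.0222]
orientation: [[-0.993, -0.121, 0.0], [-0.121, 0.993, 0.0], [-0.0, 0.0, -1.0]]
ft_force: [-2.2, 0.3, -2.9]
grip_width: 0.183
finger_force: 68.6
```

Call:
step_arm --pt "0.005 0.001 0 0 0 0" --pt "0.01 0.001 0 0 0 0" --pt "0.01 0.001 0 0 0 0"

```text
t: 31.58
ee_pos: [0.5579, -0.1, 0.0222]
orientation: [[-0.993, -0.121, 0.0], [-0.121, 0.993, 0.0], [-0.0, 0.0, -1.0]]
ft_force: [-2.3, -0.4, -1.8]
grip_width: 0.183
finger_force: 68.6
```

Call:
step_arm --pt "0.005 0.001 0 0 0 0" --pt "0.01 0.001 0 0 0 0" --pt "0.01 0.001 0 0 0 0"

```text
t: 31.95
ee_pos: [0.5585, -0.0999, 0.0221]
orientation: [[-0.993, -0.121, -0.001], [-0.121, 0.993, 0.0], [0.001, 0.0, -1.0]]
ft_force: [-3.1, -0.7, -2.7]
grip_width: 0.186
finger_force: 68.6
```

Call:
step_arm --pt "0.005 0.001 0 0 0 0" --pt "0.01 0.001 0 0 0 0" --pt "0.01 0.001 0 0 0 0"

```text
t: 32.33
ee_pos: [0.5585, -0.0999, 0.0219]
orientation: [[-0.993, -0.121, -0.003], [-0.121, 0.993, 0.0], [0.003, 0.0, -1.0]]
ft_force: [-6.4, -0.5, -0.3]
grip_width: 0.182
finger_force: 68.7
```

Call:
step_arm --pt "-0.01 -0.001 0 0 0 0" --pt "-0.01 -0.001 0 0 0 0"

```text
t: 32.58
ee_pos: [0.5585, -0.0999, 0.022]
orientation: [[-0.993, -0.121, -0.0], [-0.121, 0.993, 0.0], [0.0, 0.0, -1.0]]
ft_force: [-3.7, -0.7, -4.0]
grip_width: 0.186
finger_force: 68.4
```

Call:
step_arm --pt "0 0 0 0 0 0" --pt "0 0 0 0 0 0" --pt "0 0 0 0 0 0" --pt "0 0 0 0 0 0" --pt "0 0 0 0 0 0" --jaw 0.1

```text
t: 33.2
ee_pos: [0.559, -0.0999, 0.0223]
orientation: [[-0.993, -0.121, 0.0], [-0.121, 0.993, 0.0], [-0.0, -0.0, -1.0]]
ft_force: [-0.5, 1.0, -0.2]
grip_width: 0.549
finger_force: 0.0
```

Call:
step_arm --pt "0 0 0.1 0 0 0" --pt "0 0 0.3 0 0 0" --pt "-0.1 0 0.6 0 0 0" --pt "-0.3 0 1 0 0 0" --pt "-0.6 0 1 0 0 0" --pt "-0.6 0 1 0 0 0"

```text
t: 33.95
ee_pos: [0.4973, -0.1002, 0.1233]
orientation: [[-0.993, -0.12, 0.0], [-0.12, 0.993, -0.0], [-0.0, -0.0, -1.0]]
ft_force: [0.2, 0.7, 0.1]
grip_width: 0.55
finger_force: 0.0
```

Run:
```python
from h import *
s=ctrl.state();print(s['t'],s['ee_pos'],s['ft_force'])
t=ctrl.get_image('top')[:,:,::-1];sc=ctrl.get_image('scene')[:,:,::-1];w=ctrl.get_image('wrist')[:,:,::-1]
np.savez('w6.npz',p=s['ee_pos'],R=s['orientation']);cv2.imwrite('pics/w6.png',w)
a=cv2.resize(t[125:275,215:350],(400,444),interpolation=cv2.INTER_CUBIC)
b=cv2.resize(sc[150:240,240:340],(399,300),interpolation=cv2.INTER_CUBIC)
c=cv2.resize(w,(399,299))
p=np.zeros((600,800,3),np.uint8);p[:444,:400]=a;p[:300,400:799]=b;p[300:599,400:799]=c
cv2.imwrite('pics/m6.png',p)
```

```text
33.95 [ 0.49730861 -0.10017402  0.12331257] [0.23610755 0.66841981 0.08070113]
```

View pics/m6.png

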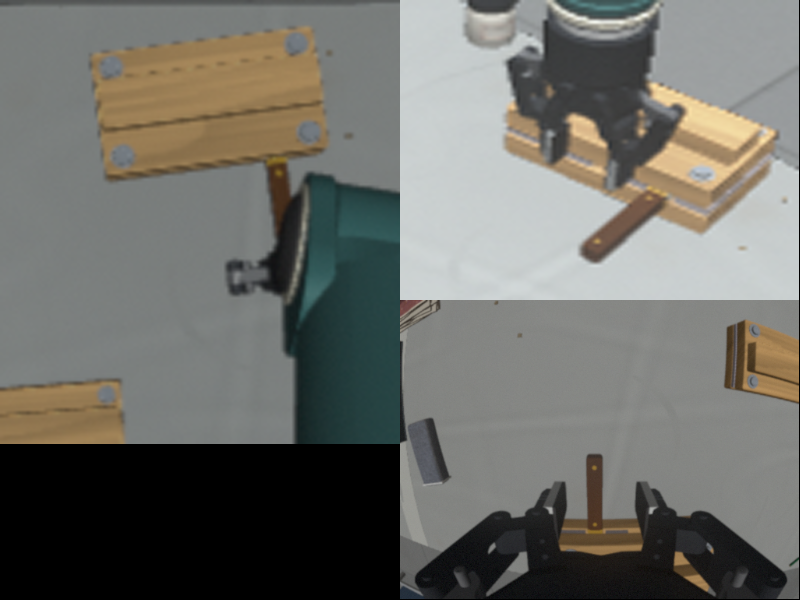

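The picture shows the collar against the front face of the frame at the right slot, with no bare steel visible. The gripper is clear, and the jar, the weight and the small frame are undisturbed. Handing in.

```bash
python3 -c "
from rig import ctrl
print(ctrl.job_done())"
```

```text
the job is handed in; nothing more can be done
None
```

The feeler is fully home in slot 3 (right) and released: slot 1 jammed at about 42 mm and slot 2 at about 58 mm, wrist force stayed under 10 N along the blade, the job is handed in at about 34 s, and no verdict was returned.

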